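# Swing the folded lantern to the next hole on its pull-pin bracket

### The job

Two pull-pin swivel brackets stand on the shelf: one carries the round white lantern folded flat, the other a square steel tray. On the lantern's bracket, pull the black knob up until its pin is clear of the hole, swing the arm round to the next hole (the middle one of the three), and let go so that the pin snaps fully home there. Leave the tray's bracket as it is.

Things in the scene. Friction and masses are not known exactly. Their poses are not given: they have to be found in the camera images.
- lantern_knob (a point): Centre of the black pull-knob on the lantern bracket: upright cylinder 28 mm across, 30 mm tall, this point 99 mm above the shelf at rest and 100 mm from the pivot. z up, x outward along the arm. Under it a flat aluminium arm, 24 mm wide, upper face at 68 mm (collar to 72). At the arm's end the white pleated lantern, 110 mm disc centred 205 mm from the pivot, top 64 mm high.
- lantern_pin (a joint): Lift of that knob and its pin, m: 0 is home in a hole, stop at 0.030. The spring pulls down with 6 N at rest, 9 N at 0.025; let go, it snaps down. The pin (14 mm thick, round tip) clears the plate above 0.017, so lift about 0.023; resting on the plate between holes it reads 0.017. While it is down in a hole the arm is locked.
- lantern_pivot (a point): Point on the vertical pivot axis of that bracket's fixed foot, 99 mm above the shelf. z up; x points to the middle hole, the goal. Three holes at 100 mm radius, at -36, 0, +36 degrees from x (anticlockwise from above); the arm starts at -36. Holes are 18 mm wide along the arc, flared to 34 mm on top: a pin let go within 10 mm of the centre slides in. Pivot cap 36 mm wide, 78 mm high.
- lantern_swing (a joint): Turn of the lantern's arm about the pivot, rad, anticlockwise from above: about 0 in the starting hole, 0.628 (36 degrees) in the middle hole, 1.257 in the last. Slight friction, no spring: it stays where left. Knob and arm turn together, so a firm grip on the knob should turn with the arm.
- tray_knob (a point): Centre of the identical knob on the other bracket, whose arm carries a square steel tray of 105 mm; 99 mm above the shelf. Not to be moved.

How it is judged:
By the outcome, as a careful person would: the job done as asked, in the order asked, and still so for the second after the job is handed in, with the robot touching nothing.
It also fails if it takes over 32 s, if anything falls off the work surface, if the arm or the gripper's body presses on something with over 40 N, if the wrist force passes 120 N, or if a joint passes its speed limit or range.

### The arm

A 6-joint arm with a two-finger parallel gripper is mounted at the origin on the work surface. World frame = base frame: x ahead of the robot, y to its left, z up, the work surface at z = 0. Lengths are in m, angles in rad, forces in N, time in s.
With the tool pointing down it reaches from about 0.375 to 0.975 m from the base axis. Payload 3.8 kg.
Tool frame: the origin (TCP) lies midway between the tips of the shut fingers; the grasp point (between the pads) lies 19 mm behind it (manip.tcp_to_grasp is the z of the grasp point in the tool frame, in m); z points along the fingers, y is the line along which they close (so a half turn about z gives the same grasp; the last joint's range is limited). The gripper opens to 85 mm and grips with 20 to 120 N. Pads are 22 mm wide; open, the fingers measure 114 mm over their backs; the gripper's body (76 mm by 85 mm) begins 54 mm behind the grasp point. The pads swing forward as they close: fully open they stand 13 mm farther back than shut.
Start: joints at [-1.241, 0.264, 1.604, -0, 1.274, -0.037], TCP at [0.242, -0.63, 0.231] pointing down, gripper open.
Joint ranges: [-2.63, 2.63], [-0.94, 2.18], [0.31, 2.57], [-1.31, 4.45], [0, 2.66], [-2.55, 2.55]. Speed limits (rad/s): [2.57, 2.57, 3.14, 3.14, 3.14, 3.14].

### API

Orientations are given as a rotation vector (axis times angle).
In Python, from plant import manip gives the robot as it stands. The module is installed in compiled form; this text tells all that it offers. Calls block until the motion is done:
- manip.move_ptp(position, orientation): joint-space move of the TCP to a pose.
- manip.servo_line(position, orientation=None, feed=0.15): straight line of the TCP; orientation=None keeps the orientation; feed is the mean speed in m/s.
- manip.set_joints(angles): joint-space move.
- manip.open() and manip.close(grip_force=None): open the fingers fully, or close them until they stop; grip_force is the grip in N (None keeps the last).
- manip.wait(seconds).
- manip.inverse_kinematics(position, orientation): joint angles nearest the present ones, or None.
- manip.snapshot(name): name is "scene" or "side" or "wrist"; returns a dict with "frame" (384x512x3 uint8, blue, green, red), "z_map" (384x512 float32, m along the optical axis (not along the pixel's ray), 0 where there is no reading), "intrinsics" (3x3 intrinsics, pixels), "pose" (4x4, takes a point from camera to world coordinates). Camera axes: x right, y up, looking along -z (the intrinsics and any distortion apply to the point x, -y, -z); pixel columns grow to the right and rows downward; lengths in m; the calibration is good to about 2 mm. The wrist camera is an equidistant fisheye: a pixel r from the principal point sees the ray r / f radians off the axis. A picture is of the moment at which its call begins.
A pose or a line that the arm cannot do raises manip.PlanningError and nothing moves.
- manip.hand_in(): hands the job in; it is judged then, once.
Readings, each from a call of its own:
- manip.read_t(): time.
- manip.read_joint_positions(): joint angles.
- manip.read_qvel(): joint speeds.
- manip.read_joint_torque(): joint torques, N m.
- manip.read_eef_pos(): TCP position.
- manip.read_tcp_rot(): TCP orientation.
- manip.read_contact_force(): force on the tool from outside, world axes, zero at the start.
- manip.read_ft_torque(): the same for the moment, N m.
- manip.read_gripper_width(): opening from 0.0 (shut) to 1.0 (fully open).
- manip.read_finger_force(): force on a finger pad.
Only numpy, scipy, OpenCV 4.12 (cv2) and the standard library are available. Lean on these libraries where they do the work, as an engineer would, in place of code of your own. Each camera call takes 0.05 s, during which the arm holds its last target. There are 200 camera calls.

## Working session

There is one attempt and no reset: what is moved stays moved. The work goes in short steps, each a Python script; the robot and the scene stay as the last script left them, time stands still between calls to the robot, and variables do not carry over. Pictures are saved under pics/ and viewed, at most 10 in all, crops included, and the job is handed in when it is done.

```bash
mkdir -p pics; python3 - <<'E'
from plant import manip
import cv2,numpy as np
for n in("scene","side"):
    s=manip.snapshot(n); cv2.imwrite(f"pics/{n}0.png",s["frame"]); np.savez(f"{n}0.npz",**s)
    print(n,s["intrinsics"].tolist(),s["pose"].round(3).tolist(),(s["z_map"]>0).mean())
print(manip.read_t(),manip.tcp_to_grasp,manip.read_tcp_rot())
a=[cv2.imread(f"pics/{n}0.png") for n in("scene","side")]
cv2.imwrite("pics/both0.png",cv2.resize(np.vstack(a),(800,1200))[:, :]) 
E
```

```text
scene [[363.61724769729966, 0.0, 253.75506481211295], [0.0, 363.61724769729966, 190.7673210243065], [0.0, 0.0, 1.0]] [[-0.894, -0.319, 0.314, 0.76], [0.447, -0.658, 0.606, 0.385], [0.014, 0.682, 0.731, 0.582], [0.0, 0.0, 0.0, 1.0]] 0.9960072835286459
side [[389.2723147499669, 0.0, 249.4646572192902], [0.0, 389.2723147499669, 195.88913009004742], [0.0, 0.0, 1.0]] [[0.723, 0.412, -0.555, 0.147], [-0.691, 0.441, -0.573, -0.44], [0.009, 0.797, 0.603, 0.501], [0.0, 0.0, 0.0, 1.0]] 0.9959564208984375
0.1 -0.0187 [-3.08691140e+00 -5.72531206e-01  5.51673759e-04]
```

View pics/scene0.png

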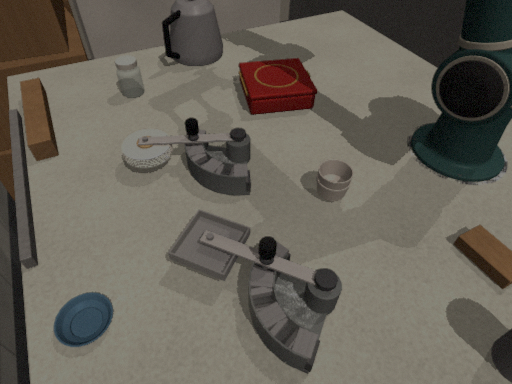

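View pics/side0.png

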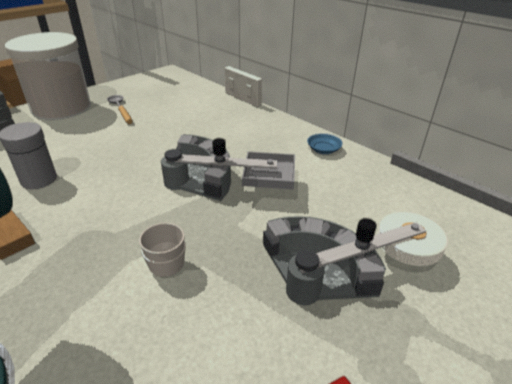

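The scene view shows the lantern bracket with its pivot at about (238,145), knob (192,128) and lantern (148,150). The side view has the pivot at (304,275), knob (366,232) and lantern (412,240). The tray's bracket is clearly separate. Next I'll measure from depth.

```bash
cat > h.py <<'E'
import numpy as np,cv2
def cloud(s):
    K,T,z=s["intrinsics"],s["pose"],s["z_map"]
    v,u=np.indices(z.shape); 
    p=np.stack([(u-K[0,2])/K[0,0]*z,-(v-K[1,2])/K[1,1]*z,-z],-1)
    return p@T[:3,:3].T+T[:3,3]
def ray(s,u,v,h):
    K,T=s["intrinsics"],s["pose"]
    d=T[:3,:3]@[(u-K[0,2])/K[0,0],-(v-K[1,2])/K[1,1],-1]; o=T[:3,3]
    return o+d*(h-o[2])/d[2]
E
python3 - <<'E'
from h import *
for n,kn,pv in(("scene",(192,128),(238,145)),("side",(366,232),(304,275))):
    s=np.load(n+"0.npz"); P=cloud(s)
    print(n,"shelf z",np.median(P[...,2][(abs(P[...,2])<.08)]).round(4))
    for nm,(u,v),z0 in(("knob",kn,.114),("cap",pv,.078)):
        c=ray(s,u,v,z0)
        near=np.hypot(P[...,0]-c[0],P[...,1]-c[1])<.04
        Q=P[near]; print(nm,"guess",c.round(3),"maxz",Q[:,2].max().round(4))
        top=near&(abs(P[...,2]-z0)<.005)&(s["frame"].max(-1)<110)
        _,lab,st,cen=cv2.connectedComponentsWithStats(top.astype(np.uint8))
        for i in range(1,len(st)):
            if st[i,4]>15:
                q=P[lab==i]; print("  n",st[i,4],"mean",q.mean(0).round(4),"mid",((q.min(0)+q.max(0))/2).round(4),"ext",np.ptp(q,0).round(3),"ray",ray(s,*cen[i],z0).round(4),cen[i].round(1))
E
```

```text
scene shelf z 0.0015
knob guess [ 0.595 -0.221  0.114] maxz 0.1176
  n 103 mean [ 0.5899 -0.2417  0.1142] mid [ 0.5891 -0.2443  0.1134] ext [0.026 0.026 0.009] ray [ 0.5899 -0.2419  0.114 ] [190.8 121.8]
cap guess [ 0.514 -0.168  0.078] maxz 0.0804
  n 68 mean [ 0.5012 -0.1977  0.0779] mid [ 0.4999 -0.1992  0.0768] ext [0.027 0.018 0.007] ray [ 0.5013 -0.1975  0.078 ] [237.6 135.8]
side shelf z 0.0009
knob guess [ 0.568 -0.253  0.114] maxz 0.116
  n 185 mean [ 0.5841 -0.2439  0.1137] mid [ 0.5849 -0.2436  0.1125] ext [0.026 0.025 0.007] ray [ 0.5837 -0.244   0.114 ] [366.8 224.3]
cap guess [ 0.464 -0.225  0.078] maxz 0.0802
  n 256 mean [ 0.4877 -0.2108  0.0779] mid [ 0.4895 -0.2078  0.0766] ext [0.028 0.033 0.007] ray [ 0.4876 -0.2109  0.078 ] [306.6 261.3]
```

```bash
python3 - <<'E'
import cv2,numpy as np
a=cv2.imread("pics/scene0.png")[90:210,110:270]; b=cv2.imread("pics/side0.png")[200:320,250:410]
cv2.imwrite("pics/crop0.png",cv2.resize(np.hstack([a,b]),None,fx=2.5,fy=2.5,interpolation=cv2.INTER_CUBIC))
E
```

```text
(no output)
```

View pics/crop0.png

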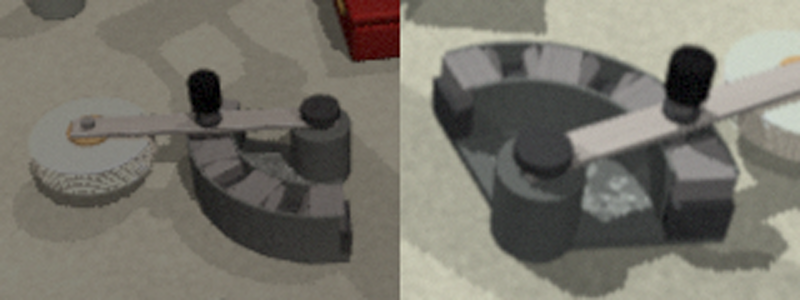

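The crop confirms it. Both views show the knob top cleanly. My scene cap mask was clipped: the true centre is at about (238,131), and about (308,260) in the side view. I'll redo the cap with centred windows and check it against the arm direction.

```bash
python3 - <<'E'
from h import *
for n,pv in(("scene",(238,131)),("side",(308,260))):
    s=np.load(n+"0.npz"); P=cloud(s); c=ray(s,*pv,.078)
    m=(np.hypot(P[...,0]-c[0],P[...,1]-c[1])<.027)&(abs(P[...,2]-.078)<.004)&(s["frame"].max(-1)<75)
    q=P[m][:,:2].astype(np.float32); (cc,r)=cv2.minEnclosingCircle(q)
    print(n,c.round(4),m.sum(),q.mean(0),cc,r)
    k=np.array([.587,-.243])
    # arm surface: light, z~.068
    f=s["frame"]; d=np.hypot(P[...,0]-k[0],P[...,1]-k[1])
    a=(abs(P[...,2]-.068)<.004)&(d<.09)&(f.min(-1)>90)
    q=P[a][:,:2]; 
    vx,vy,x0,y0=cv2.fitLine(q.astype(np.float32),cv2.DIST_HUBER,0,.01,.01).ravel()
    print("arm",a.sum(),np.degrees(np.arctan2(vy,vx)),x0,y0,"knob offset",(k[0]-x0)*vy-(k[1]-y0)*vx)
    P2=(P[...,2]>.055)&(P[...,2]<.067)&(f.min(-1)>120)&(np.hypot(P[...,0]-.69,P[...,1]+.28)<.09)
    print("lantern",P2.sum(),cv2.minEnclosingCircle(P[P2][:,:2].astype(np.float32)))
E
```

```text
scene [ 0.4932 -0.2125  0.078 ] 138 [ 0.49742702 -0.2052525 ] (0.49660658836364746, -0.2077803760766983) 0.017804855480790138
arm 481 -21.336914 0.60443187 -0.248863 knob offset 0.0008814807036891777
lantern 802 ((0.6866174936294556, -0.28133490681648254), 0.054353147745132446)
side [ 0.4911 -0.2107  0.078 ] 345 [ 0.49178612 -0.2077829 ] (0.49337396025657654, -0.2074795812368393) 0.018292712047696114
arm 1084 -20.905207 0.57319313 -0.24014159 knob offset -0.002256355970546786
lantern 1737 ((0.673566997051239, -0.27429890632629395), 0.06807724386453629)
```

```bash
cat >> h.py <<'E'
from scipy.spatial.transform import Rotation as Rn
PIV=np.array([.4945,-.2077]); A0=np.radians(-21)
def rot(phi):
    c,s=np.cos(phi),np.sin(phi)
    return Rn.from_matrix(np.array([[-s,c,0],[c,s,0],[0,0,-1]])).as_rotvec()
def pose(a,z,off):   # a = arm angle, off = finger line relative to arm
    return [*(PIV+.1*np.array([np.cos(a),np.sin(a)])),z],rot(a+off)
E
python3 - <<'E'
from h import *
from plant import manip
print(manip.read_eef_pos(),manip.read_t())
for off in(np.pi/2,-np.pi/2,0,np.pi):
    for d in(0,36):
        for z in(.079,.2): 
            q=manip.inverse_kinematics(*pose(A0+np.radians(d),z,off)); print(round(off,2),d,z,None if q is None else np.round(q,2))
s=np.load("scene0.npz");P=cloud(s);print("tray knob",ray(s,267,243,.114),"cup",P[170,333],"jar",P[75,128])
E
```

```text
[ 0.24182011 -0.62947178  0.23006457] 0.1
1.57 0 0.079 [-0.43  0.32  1.83 -0.    0.99 -1.64]
1.57 0 0.2 [-0.43  0.21  1.73  0.    1.2  -1.64]
1.57 36 0.079 [-0.34  0.29  1.87 -0.    0.98 -2.17]
1.57 36 0.2 [-0.34  0.18  1.77 -0.    1.2  -2.17]
-1.57 0 0.079 [-0.43  0.32  1.83 -0.    0.99  1.51]
-1.57 0 0.2 [-0.43  0.21  1.73 -0.    1.2   1.51]
-1.57 36 0.079 [-0.34  0.29  1.87 -0.    0.98  0.97]
-1.57 36 0.2 [-0.34  0.18  1.77 -0.    1.2   0.97]
0 0 0.079 [-0.43  0.32  1.83 -0.    0.99 -0.07]
0 0 0.2 [-0.43  0.21  1.73 -0.    1.2  -0.07]
0 36 0.079 [-0.34  0.29  1.87 -0.    0.98 -0.6 ]
0 36 0.2 [-0.34  0.18  1.77 -0.    1.2  -0.6 ]
3.14 0 0.079 None
3.14 0 0.2 None
3.14 36 0.079 [-0.34  0.29  1.87 -0.    0.98  2.54]
3.14 36 0.2 [-0.34  0.18  1.77 -0.    1.2   2.54]
tray knob [0.58997779 0.10487028 0.114     ] cup [ 0.35016678 -0.03980453  0.04660504] jar [ 0.65574561 -0.56846594  0.07296529]
```

```bash
python3 - <<'E'
from h import *
from plant import manip
o=-np.pi/2
manip.move_ptp(*pose(A0,.2,o))
manip.servo_line(*pose(A0,.079,o),feed=.12)
print(manip.read_t(),manip.read_contact_force())
manip.close(60)
print(manip.read_t(),manip.read_gripper_width(),manip.read_contact_force(),manip.read_finger_force())
s=manip.snapshot("side");np.savez("side1.npz",**s);cv2.imwrite("pics/side1.png",cv2.resize(s["frame"][130:330,220:480],None,fx=2.5,fy=2.5))
E
```

```text
3.1417 [-0.1973035   0.47294983 -0.39461603]
3.7167 0.30638669101299737 [-1.05392928  2.01993842  3.24421472] 59.23162043094635
```

View pics/side1.png

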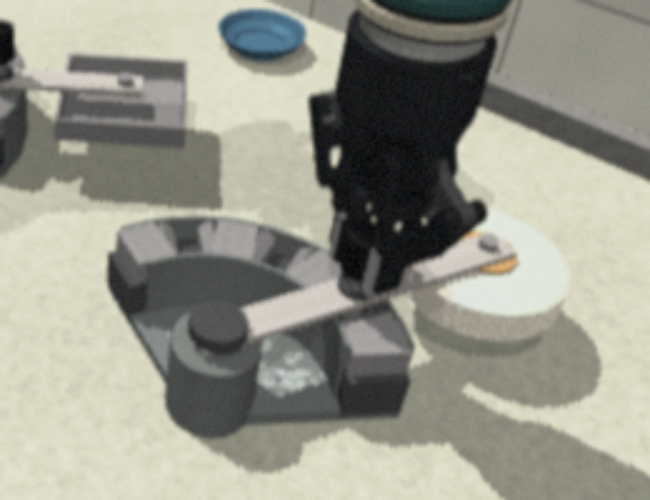

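The fingers straddle the knob above the arm at about (375,270) in the crop. The opening is about 26 mm, which matches the 28 mm knob. Next I'll lift and check.

```bash
python3 - <<'E'
from h import *
from plant import manip
o=-np.pi/2
manip.servo_line(*pose(A0,.1025,o),feed=.04)
print(manip.read_t(),manip.read_eef_pos(),manip.read_gripper_width(),manip.read_contact_force(),manip.read_finger_force())
manip.servo_line(*pose(A0+np.radians(6),.1025,o),feed=.04)
print(manip.read_t(),manip.read_eef_pos(),manip.read_contact_force(),manip.read_ft_torque())
s=manip.snapshot("side");np.savez("side2.npz",**s);cv2.imwrite("pics/side2.png",cv2.resize(s["frame"][130:330,220:480],None,fx=2.5,fy=2.5))
E
```

```text
4.5083 [ 0.5879028  -0.24339175  0.10182344] 0.30782623565423134 [ 5.81746102 -0.52532836 -9.21305718] 59.45634305477142
4.9167 [ 0.59124294 -0.23323397  0.10176069] [ 5.70261075 -0.2595232  -9.82694895] [ 0.00371272 -0.89774401 -0.14509931]
```

View pics/side2.png

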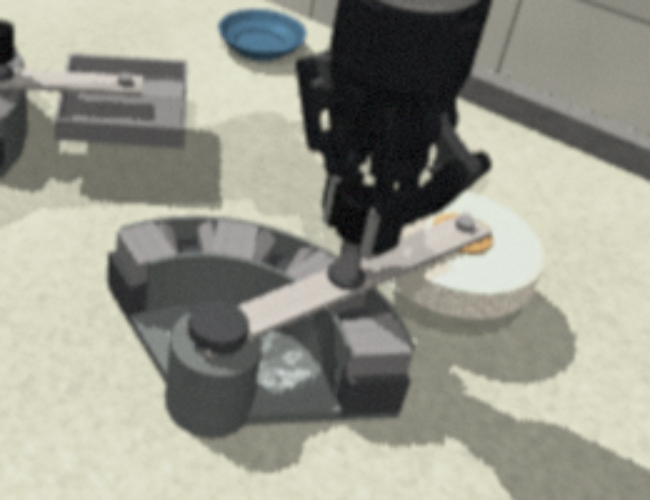

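The knob is up (spring about 9 N), the pin is clear, and the arm and lantern have begun to turn with the gripper. I'll carry on to the middle hole and measure the arm angle before letting go.

```bash
python3 - <<'E'
from h import *
from plant import manip
o=-np.pi/2
for d in(12,18,24,30,36): manip.servo_line(*pose(A0+np.radians(d),.1025,o),feed=.05)
print(manip.read_t(),manip.read_eef_pos(),manip.read_gripper_width(),manip.read_contact_force(),manip.read_ft_torque())
for n in("side","scene"):
    s=manip.snapshot(n);np.savez(n+"3.npz",**s);P=cloud(s);f=s["frame"]
    r=np.hypot(P[...,0]-PIV[0],P[...,1]-PIV[1]);th=np.degrees(np.arctan2(P[...,1]-PIV[1],P[...,0]-PIV[0]))
    a=(abs(P[...,2]-.068)<.004)&(r>.025)&(r<.22)&(f.min(-1)>90)&(abs(th-15)<25)
    q=P[a][:,:2]; vx,vy,*_=cv2.fitLine(q.astype(np.float32),cv2.DIST_HUBER,0,.01,.01).ravel()
    print(n,a.sum(),np.degrees(np.arctan2(vy,vx)),np.median(th[a]))
    if n=="side": cv2.imwrite("pics/side3.png",cv2.resize(f[130:330,220:480],None,fx=2.5,fy=2.5))
E
```

```text
6.7583 [ 0.59147048 -0.18101657  0.10195882] 0.31111078923461055 [ 6.51967774  2.2514122  -9.35885359] [ 0.23448752 -1.01408902 -0.02045022]
side 520 11.262132 13.937520352704254
scene 669 15.75507 15.145957079664106
```

View pics/side3.png

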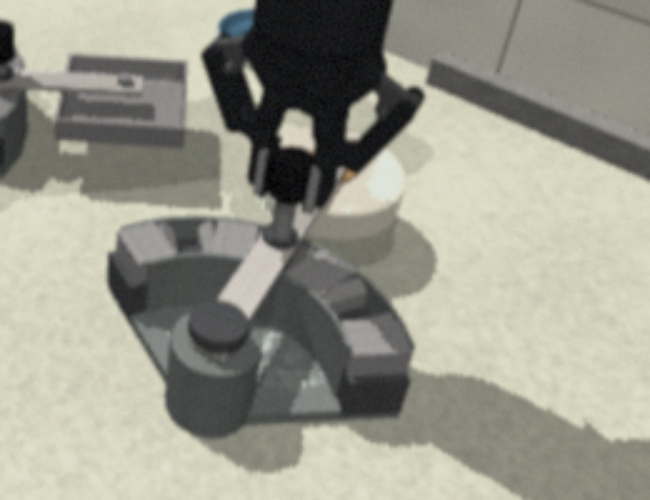

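The arm now points at about 15°, and the collar at (283,237) covers the middle notch. The outer notches show at (190,237) and (335,295). Letting go.

```bash
python3 - <<'E'
from h import *
from plant import manip
manip.open(); manip.wait(.4)
p=manip.read_eef_pos(); print(manip.read_t(),p,manip.read_contact_force())
manip.servo_line([p[0],p[1],.24],feed=.15)
manip.move_ptp([.45,-.45,.3],manip.read_tcp_rot()); print(manip.read_t())
for n in("side","scene"):
    s=manip.snapshot(n);P=cloud(s);f=s["frame"]
    g=PIV+.1*np.array([np.cos(A0+.628),np.sin(A0+.628)])
    m=(np.hypot(P[...,0]-g[0],P[...,1]-g[1])<.035)&(P[...,2]>.09)
    z=P[m][:,2]; t=m&(abs(P[...,2]-np.percentile(z,90))<.005); q=P[t]
    c=q.mean(0); print(n,"top z 50/90/max",np.percentile(z,[50,90,100]).round(4),c.round(4),"angle",np.degrees(np.arctan2(c[1]-PIV[1],c[0]-PIV[0])).round(1))
    cv2.imwrite(f"pics/{n}4.png",f)
E
python3 -c "
import cv2,numpy as np
a=cv2.imread('pics/scene4.png')[90:210,110:270]; b=cv2.imread('pics/side4.png')[200:320,250:410]
cv2.imwrite('pics/crop4.png',cv2.resize(np.hstack([a,b]),None,fx=2.5,fy=2.5))"
```

```text
7.8667 [ 0.59110818 -0.1818322   0.10247378] [ 0.46818798 -0.41813978 -0.06660139]
10.1167
side top z 50/90/max [0.1095 0.1149 0.1163] [ 0.5888 -0.1834  0.114 ] angle 14.5
scene top z 50/90/max [0.1107 0.1158 0.1182] [ 0.5937 -0.1822  0.1147] angle 14.4
```

View pics/crop4.png

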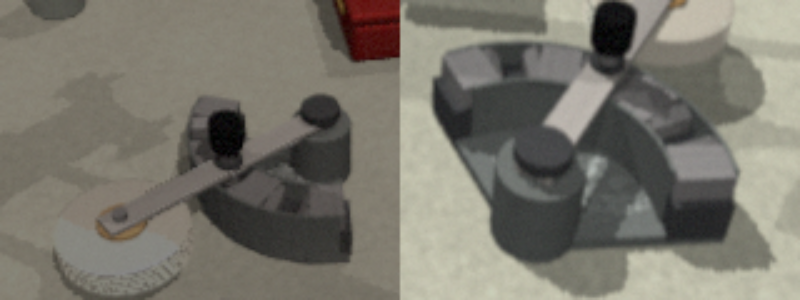

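The knob top is at 0.114 m, the same as at rest, so the pin is fully home. The arm is at about 14.5–15° in the middle hole, with a free notch on either side, and the gripper is clear.

```bash
python3 -c "
from plant import manip
print(manip.hand_in(), manip.read_t())"
```

```text
the job is handed in; nothing more can be done
the job is handed in; nothing more can be done
```

The lantern's arm now sits in the middle hole with its pin fully home, the tray's bracket was not touched, and the job was handed in at about 10 s on the robot's clock.

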